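# Take the battery pack off the compass lamp dock

## Task

The battery pack of the compass lamp has to go ashore. First isolate the dock: push its plunger down through the soft first stop to the stiff second stop, and let it come right back up. Then squeeze the pack's two side buttons together, lift the pack out of the dock and stand it gently upright in the pine tray, let go, and leave the compass bowl, cap, ring and bar where they are.

Things in the scene. Friction and masses are not known exactly. Their poses are not given: they have to be found in the camera images.
- dock: Aluminium lamp dock fixed to the bench, base plate 196 x 78 x 6 mm. Origin on the bench top, under the centre of the docked pack; z up. The pack stands between two end walls (x +-40) and two side cheeks with inward lips (y +-21 to +-34), all 24 mm high over the bench. Centred 95 mm along +x is a grey 46 x 46 mm plunger housing, 47 mm high.
- plunger_top (a point): Centre of the top of the isolator plunger: a black round cap 30 mm across on a steel stem, 70 mm above the dock's origin when up; it moves straight down. It goes easily for 8 mm (1.5 to 3.5 N) to the soft first stop; from there it takes 9 N to move on and 14 N to reach the hard second stop, 13 mm down (top at 57 mm). A spring returns it fully when let go.
- pack: Battery pack, loose, 0.27 to 0.45 kg, 70 (x) x 40 (y) x 92 mm (z), grey with a black top. Origin at the centre of its underside, z up. At first it stands latched in the dock, underside 6 mm above the bench, axes along the dock's. Both side buttons must be held in while it is lifted; it is clear of the dock after rising 25 mm and can be carried by the squeezed buttons.
- pack_buttons (a point): Point midway between the pack's two buttons, on its axis 65 mm above its underside; axes as the pack. In the middle of each long (+-y) side is a ribbed black button 26 mm wide (x), 30 mm high. Their outer faces are 58 mm apart when out, 42 mm when fully in. Each carries a steel tooth that hooks under the dock's lip and moves in with the button.
- button_a (a joint): Push of the button on the pack's +y side: 0 out, 0.008 m fully in. Spring 2 N at the start, 6 N fully in; its tooth is clear of the lip from about 0.005 m. Springs out when let go.
- button_b (a joint): The same for the button on the pack's -y side.
- tray: Open pine tray, fixed to the bench, outside 166 (x) x 126 (y) x 28 mm high, walls 8 mm thick, so 150 x 110 mm inside. Origin at the centre of its underside on the bench; its inner floor is 8 mm above that.
- compass_bowl: Bronze compass bowl with a white card, 148 mm across, 68 mm high, loose bystander. Origin at the centre of its underside.
- binnacle_cap: Green enamel domed cap with a small knob, 110 mm across, 97 mm high, loose bystander. Origin at the centre of its underside.
- bearing_ring: Copper ring lying flat, 110 mm outside, 84 mm inside, 12 mm high, loose bystander. Origin at the centre of its underside.
- corrector_bar: Steel bar lying along its x, 150 x 18 x 14 mm, loose bystander. Origin at the centre of its underside.
Mind the look-alikes: they are no part of the job. Of the things that look like the dock, the smallest one is meant. Leave any orange look-alike of the pack alone.

How it is judged (in metres and radians):
On the way, in this order (a step that is already met when the one before it is completed fails the run):
1. the plunger is pushed past its soft first stop to its second stop (at least 11 of 13 mm down) with the pack still docked (z of plunger_top in the frame of dock below 0.059 m and z of pack in the frame of dock below 0.011 m), for 0.1 s.
2. the plunger is let go and back up, with the pack still docked (z of plunger_top in the frame of dock above 0.0685 m and z of pack in the frame of dock below 0.011 m), for 0.1 s.
3. both side buttons of the docked pack are squeezed in together (value of joint each of button_a, button_b above 0.0025 m and z of pack in the frame of dock below 0.011 m), for 0.1 s.
4. the pack is lifted clear of the dock (z of pack in the frame of dock above 0.031 m), for 0.1 s.
At the end, for the whole second after the job is handed in: the pack stands upright (within 7 degrees) and at rest on the tray's floor, inside its walls, its buttons sprung out, and the dock's plunger is up (within 1.5 mm) (x of pack in the frame of tray between -0.06 and 0.06 m and y of pack in the frame of tray between -0.05 and 0.05 m and z of pack in the frame of tray between 0.004 and 0.014 m and angle between pack's own z axis and vertical below 0.12 rad and linear speed of pack below 0.02 m/s and value of joint each of button_a, button_b below 0.004 m and z of plunger_top in the frame of dock above 0.0685 m); the robot touches nothing.
It fails at once if the pack is banged or dropped into the tray (over 60 N) (contact force between pack and tray above 60 N).
It fails at once if the compass bowl is moved by more than 25 mm (distance of compass_bowl from where it was at the start of the episode above 0.025 m).
It fails at once if the binnacle cap is moved by more than 25 mm (distance of binnacle_cap from where it was at the start of the episode above 0.025 m).
It fails at once if the bearing ring is moved by more than 25 mm (distance of bearing_ring from where it was at the start of the episode above 0.025 m).
It fails at once if the corrector bar is moved by more than 25 mm (distance of corrector_bar from where it was at the start of the episode above 0.025 m).
It also fails if it takes over 48 s, if anything falls off the work surface, if the arm or the gripper's body presses on something with over 40 N, if the wrist force passes 120 N, or if a joint passes its speed limit or range.

## Robot

A 6-joint arm with a two-finger parallel gripper is mounted at the origin on the work surface. World frame = base frame: x ahead of the robot, y to its left, z up, the work surface at z = 0. Lengths are in mm, angles in rad, forces in N, time in s.
With the tool pointing down it reaches from about 275 to 1000 mm from the base axis. Payload 8.4 kg.
Tool frame: the origin (TCP) lies at the very end of the fingers, on their centre line; the grasp point (between the pads) lies 19 mm behind it; x points along the fingers, y is the direction in which the jaws open and shut, and the axes are right-handed (so a half turn about x gives the same grasp; the last joint's range is limited). The gripper opens to 85 mm and grips with 20 to 120 N. Pads are 22 mm wide; open, the fingers measure 114 mm over their backs; the gripper's body (76 mm by 85 mm) begins 54 mm behind the grasp point. The pads swing forward as they close: fully open they stand 13 mm farther back than shut.
Start: joints at [-1.275, 0.353, 1.633, -0, 1.155, -0.002], TCP at [183.385, -597.493, 231.281] pointing down, gripper open.
Joint ranges: [-2.63, 2.63], [-0.92, 2.1], [0.06, 2.66], [-1.3, 4.44], [0, 2.69], [-3.02, 3.02]. Speed limits (rad/s): [2.22, 2.22, 2.79, 3.14, 3.14, 3.14].

## Interface

Orientations are given as [roll, pitch, yaw] about the fixed x, y, z axes, in that order (R = Rz(yaw) Ry(pitch) Rx(roll)).
In Python, from rig import r, grab_frame, camera_params, sign_off gives the robot as it stands.
- The arm moves only by the tool drive_tool, never from a script. Its argument "rows" is one flat list of numbers, 7 for each row, row after row: the shift along the tool's x, y, z in mm, then the turn, a rotation vector about the tool's x, y, z in degrees, then the opening in per cent of the stroke, from 0 (shut) to 100 (fully open). In form: [x, y, z, rx, ry, rz, fingers, x, y, z, rx, ry, rz, fingers, ...]. A call has 1 to 10 rows; each row is the pose to reach, as a shift and turn from the pose measured when the call began, along the tool's axes at that moment; what a row does not reach only later rows make up. A row lasts 1/8 s, in which the tool goes at most 62.5 mm and 10.7 degrees, less where a joint would pass 70% of its speed; a pose out of reach is approached as far as the arm can. A call with a gripper value outside its range is refused whole. The fingers move at their own pace and stop on an object; "newtons" is the grip in N (left out, the last holds). Time passes only in rows, so rows that repeat a pose let the fingers close. It gives the time, the measured TCP pose, the force and the opening at its end, in the units of the state.
- r.sense(): the state, without advancing time (a new reading comes with each control period).
- grab_frame(name): name is "scene" or "top" or "wrist"; returns the picture (480x640x3 uint8, red, green, blue); there is no depth.
- camera_params(name): a dict with "vertical_fov" (degrees; the focal length in pixels is half the picture's height over the tangent of half this angle, whatever the lens; pixels are square), "cx", "cy" (the principal point, pixels), "pose" (4x4, takes a point from camera to world coordinates); the wrist camera has in their place "tool_from_camera" (4x4, takes a point from camera to tool coordinates, whose origin is the TCP and whose axes are the tool frame's). Camera axes: x right, y down, z forward; pixel columns grow to the right and rows downward; lengths in mm; the calibration is good to about 2 mm. The wrist camera is an equidistant fisheye: a pixel r from the principal point sees the ray r / f radians off the axis. A picture is of the moment at which its call begins: read the wrist's pose just before it. camera_params takes no time and is no camera call.
- sign_off(): hands the job in, once; it reports no verdict.
The state is a dict: "clock": time; "qpos": joint angles; "qvel": joint speeds; "joint_efforts": joint torques, N m; "eef_pos": TCP position; "tcp_rot": TCP orientation; "contact_force": force on the tool from outside, world axes, zero at the start; "wrist_torque": the same for the moment, N m; "opening": opening from 0.0 (shut) to 1.0 (fully open).
Only numpy, scipy, OpenCV 4.12 (cv2) and the standard library are available. Lean on these libraries where they do the work, as an engineer would, in place of code of your own. Each camera call takes 0.05 s, during which the arm holds its last target.

## Working session

There is one attempt and no reset: what is moved stays moved. The work goes in short steps, Python scripts to look and compute and a tool call to move; the robot and the scene stay as the last step left them, time stands still between calls to the robot, and variables do not carry over. Pictures are saved under pics/ and viewed, and the job is handed in when it is done.

Besides the shell and the picture viewer there is one more tool, called after ">>>" as a command line: name --argument value ..., lists and objects as JSON in quotes. drive_tool: Moves the arm, as the interface text tells. Its arguments: {"type":"object","properties":{"rows":{"type":"array","items":{"type":"number"}},"newtons":{"type":"number"}},"required":["rows"]}

```bash
mkdir -p pics; ls
python3 - <<'E'
from rig import r, grab_frame, camera_params
import cv2,json
print(r.sense())
for n in ("scene","top"):
    f=grab_frame(n); cv2.imwrite(f"pics/{n}0.png",f[:,:,::-1]); print(n,camera_params(n))
print(camera_params("wrist"))
E
```

```text
pics
{'clock': 0.0, 'qpos': array([-1.27537899e+00,  3.53636396e-01,  1.63413003e+00,  1.16573446e-05,
        1.15520067e+00, -2.39334953e-03]), 'qvel': array([-0.00031274, -0.00046385, -0.00076153, -0.00087373, -0.00030833,
       -0.00066267]), 'joint_efforts': array([ 4.55151181e-03, -6.05246258e+01, -3.42065442e+01,  1.99452993e-04,
        9.06484143e-03,  3.54346321e-05]), 'eef_pos': array([ 183.26217431, -597.03322754,  230.57077619]), 'tcp_rot': array([-1.5809443 ,  1.56942184,  1.85845433]), 'contact_force': array([ 0.32126383, -0.00465998, -0.60893656]), 'wrist_torque': array([ 0.00956852, -0.01563797,  0.05820322]), 'opening': 0.9975538487806015}
scene {'vertical_fov': 43.487749865944515, 'cx': 325.4272726431093, 'cy': 235.90498468782098, 'pose': array([[-8.41869308e-01,  3.87049142e-01, -3.76097101e-01,
         1.02757618e+03],
       [ 5.39680687e-01,  6.04943939e-01, -5.85480646e-01,
         8.37114409e+02],
       [ 9.07879878e-04, -6.95870528e-01, -7.18166682e-01,
         1.13449038e+03],
       [ 0.00000000e+00,  0.00000000e+00,  0.00000000e+00,
         1.000000
[... 201 characters left out ...]
  [-9.99822816e-01,  1.39329786e-02,  1.26573763e-02,
        -1.52151737e+00],
       [-1.36658314e-02, -7.48378324e-02, -9.97102073e-01,
         1.70330559e+03],
       [ 0.00000000e+00,  0.00000000e+00,  0.00000000e+00,
         1.00000000e+00]])}
{'vertical_fov': 65.70646984690485, 'cx': 316.5265600651411, 'cy': 237.11182137571438, 'tool_from_camera': array([[-9.93505642e-04, -2.82866182e-01,  9.59158869e-01,
        -1.42202098e+02],
       [ 9.99998980e-01,  7.02831014e-04,  1.24308057e-03,
         4.03428561e-01],
       [-1.02575206e-03,  9.59159126e-01,  2.82865195e-01,
        -7.16458503e+01],
       [ 0.00000000e+00,  0.00000000e+00,  0.00000000e+00,
         1.00000000e+00]])}
```

View pics/scene0.png

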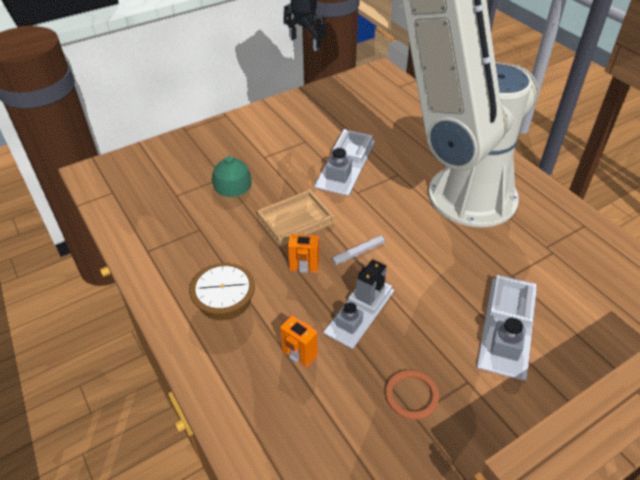

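View pics/top0.png

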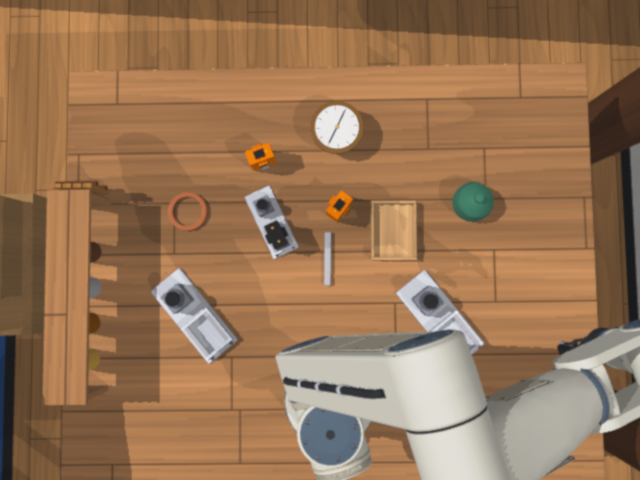

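The top picture shows three dock-like items: (270,222), which holds the grey pack, and two larger empty ones at (195,315) and (440,312). The first is the smallest and has the grey pack, so it fits. The tray is at (394,231), with orange decoys at (260,155) and (340,205). I'll confirm this in an enlarged crop.

Run:
```python
import cv2
a=cv2.imread("pics/top0.png")
cv2.imwrite("pics/c1.png",cv2.resize(a[180:265,235:425],None,fx=4.2,fy=4.2,interpolation=cv2.INTER_CUBIC))
a=cv2.imread("pics/scene0.png")
cv2.imwrite("pics/c2.png",cv2.resize(a[180:350,250:410],None,fx=3.5,fy=3.5,interpolation=cv2.INTER_CUBIC))
```

```text
(no output)
```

View pics/c1.png

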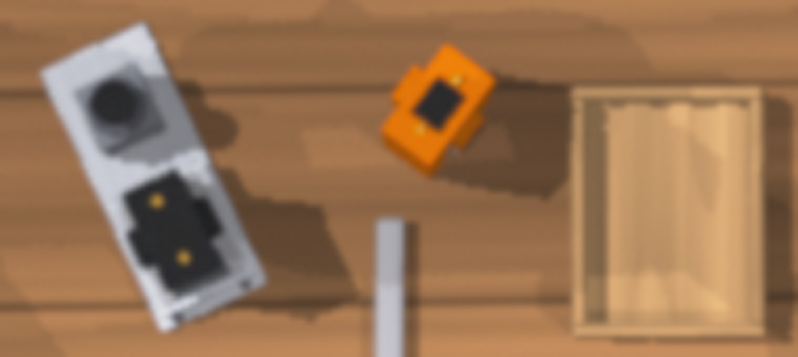

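View pics/c2.png

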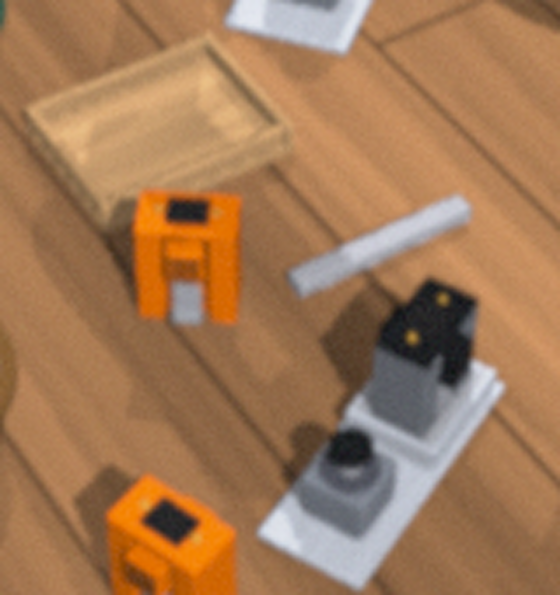

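```bash
cat > h.py <<'E'
import numpy as np
from rig import r, grab_frame, camera_params
from scipy.spatial.transform import Rotation as R
def ray(n,u,v):
    c=camera_params(n); f=240/np.tan(np.radians(c['vertical_fov']/2))
    T=np.array(c['pose']); d=T[:3,:3]@np.array([(u-c['cx'])/f,(v-c['cy'])/f,1]); return T[:3,3],d
def at(n,u,v,z):
    o,d=ray(n,u,v); return o+d*(z-o[2])/d[2]
def pose():
    s=r.sense(); return np.array(s['eef_pos']),R.from_euler('xyz',s['tcp_rot']).as_matrix()
def wproj(P,p,M):
    c=camera_params('wrist'); T=np.array(c['tool_from_camera']); f=240/np.tan(np.radians(c['vertical_fov']/2))
    q=T[:3,:3].T@(M.T@(np.asarray(P,float)-p)-T[:3,3]); th=np.arctan2(np.hypot(q[0],q[1]),q[2]); k=f*th/np.hypot(q[0],q[1])
    return c['cx']+k*q[0],c['cy']+k*q[1]
def wat(u,v,z,p,M):
    c=camera_params('wrist'); T=np.array(c['tool_from_camera']); f=240/np.tan(np.radians(c['vertical_fov']/2))
    a=np.array([u-c['cx'],v-c['cy']]); rr=np.hypot(*a); th=rr/f
    q=np.r_[a/rr*np.sin(th),np.cos(th)]; o=M@T[:3,3]+p; d=M@T[:3,:3]@q; return o+d*(z-o[2])/d[2]
def rows(P,M):
    "shift (tool axes) and rotvec deg to world pose P,M"
    p,m=pose(); return np.round(m.T@(np.asarray(P)-p),1),np.round(np.degrees(R.from_matrix(m.T@M).as_rotvec()),2)
E
python3 - <<'E'
from h import *
f=lambda a,b:((a+.5)/4.2-.5+235,(b+.5)/4.2-.5+180)
B=[at('top',*f(*c),6)[:2] for c in [(40,70),(148,22),(268,282),(165,332)]]
print('base',np.round(B,1)); B=np.array(B)
print('len',np.linalg.norm(np.roll(B,-1,0)-B,axis=1), 'cen',B.mean(0))
d=(B[0]+B[1]-B[2]-B[3]); print('yaw',np.degrees(np.arctan2(d[1],d[0])))
g1,g2=at('top',*f(157,200),98),at('top',*f(184,257),98); print('gold',g1,g2,(g1+g2)/2)
pl=at('top',*f(116,103),70); print('pl',pl, np.linalg.norm(pl-(g1+g2)/2))
T=np.array([at('top',*f(*c),28)[:2] for c in [(572,86),(764,88),(764,335),(574,335)]]); print(np.round(T,1),T.mean(0),np.linalg.norm(np.roll(T,-1,0)-T,axis=1))
g=lambda a,b:((a+.5)/3.5-.5+250,(b+.5)/3.5-.5+180)
h1,h2=at('scene',*g(412,338),98),at('scene',*g(442,298),98);print('scene gold',h1,h2,(h1+h2)/2)
print('pl',at('scene',*g(349,447),70))
S=[at('scene',*g(*c),6)[:2] for c in [(258,533),(362,590),(506,386)]];print(np.round(S,1))
S=[at('scene',*g(*c),28)[:2] for c in [(28,110),(210,38),(292,132),(103,207)]];print(np.round(S,1),np.mean(S,0))
O=at('top',*f(440,108),98);print('orange',O)
print(pose())
E
```

```text
base [[573.  235.3]
 [604.7 161.8]
 [427.1  82.2]
 [394.4 151.8]]
len [ 80.00115642 194.63674945  76.84678984 197.1460791 ] cen [499.7695513  157.76135592]
yaw 24.595934507307522
gold [475.03296451 147.96650003  98.        ] [438.36296953 131.0137426   98.        ] [456.69796702 139.49012131  98.        ]
pl [541.35625204 176.84863459  70.        ] 96.67824851902984
[[ 553.8 -122.9]
 [ 550.5 -250.5]
 [ 386.2 -246.4]
 [ 387.9 -121. ]] [ 469.59816303 -185.16822983] [127.65035777 164.38946053 125.39820112 165.89291788]
scene gold [473.45045799 149.45358605  98.        ] [437.01747782 132.1043706   98.        ] [455.2339679  140.77897833  98.        ]
pl [544.2003924  182.82304551  70.        ]
[[603.7 169.2]
 [571.7 241.2]
 [394.9 158.3]]
[[ 550.6 -240. ]
 [ 390.6 -235.5]
 [ 394.3 -111.5]
 [ 553.1 -120. ]] [ 472.17123874 -176.72886504]
orange [531.43973881 -33.32984222  98.        ]
(array([ 183.27648456, -597.09542694,  230.65215403]), array([[-3.50829045e-04,  2.93434809e-01, -9.55979022e-01],
       [ 1.15562861e-03, -9.55978323e-01, -2.93435018e-01],
       [-9.99999271e-01, -1.20770224e-03, -3.71669837e-06]]))
```

```bash
cat >> h.py <<'E'
def Mdown(yaw):
    y=np.radians(yaw); dx=np.array([np.cos(y),np.sin(y),0]); dy=np.array([-np.sin(y),np.cos(y),0])
    return np.column_stack([[0,0,-1],-dy,-dx])
E
python3 - <<'E'
from h import *
print(rows([542.5,179.8,200],Mdown(24.8)))
E
```

```text
(array([  31.4, -637.2, -571.4]), array([-7.74, -0.  ,  0.07]))
```

>>> drive_tool --rows '[0, -42, -38, 0, 0, 0, 50, 0, -84, -76, 0, 0, 0, 20, 0, -127, -114, 0, 0, 0, 0, 0, -170, -152, 0, 0, 0, 0, 0, -212, -190, -1, 0, 0, 0, 0, -255, -228, -2, 0, 0, 0, 0, -297, -266, -4, 0, 0, 0, 0, -340, -304, -5, 0, 0, 0, 0, -382, -342, -6, 0, 0, 0, 0, -425, -380, -7.7, 0, 0, 0]' --newtons 60

```text
clock: 1.35
eef_pos: [422.2, -77.5, 231.2]
tcp_rot: [-1.962, 1.57, 1.612]
contact_force: [0.9, 0.6, 0.3]
opening: 0.002
```

Run:
```python
from h import *
print(rows([542.5,179.8,200],Mdown(24.8)),r.sense()['clock'],r.sense()['qpos'])
```

```text
(array([  31.5, -183.1, -217.1]), array([ 0.01, -0.02,  0.05])) 1.35 [-1.85845895e-01  4.08518112e-02  2.02845498e+00  1.13430538e-03
  1.07251672e+00  9.51472153e-01]
```

>>> drive_tool --rows '[5, -31, -36, 0, 0, 0, 0, 10, -61, -72, 0, 0, 0, 0, 15, -92, -109, 0, 0, 0, 0, 20, -122, -145, 0, 0, 0, 0, 26, -153, -181, 0, 0, 0, 0, 31.5, -183, -217, 0, 0, 0, 0, 31.5, -183, -217, 0, 0, 0, 0, 31.5, -183, -217, 0, 0, 0, 0]'

```text
clock: 2.35
eef_pos: [541.7, 179.2, 199.5]
tcp_rot: [-0.636, 1.569, 2.939]
contact_force: [0.1, 0.2, 0.6]
opening: -0.001
```

Run:
```python
from h import *
import cv2
p,M=pose(); np.savez('w1.npz',p=p,M=M); f=grab_frame('wrist'); cv2.imwrite('pics/w1.png',f[:,:,::-1])
print(p, wproj([542.5,179.8,70],p,M))
```

```text
[541.73900344 179.2167603  199.51673971] (np.float64(315.45843055427645), np.float64(224.84969804474213))
```

View pics/w1.png

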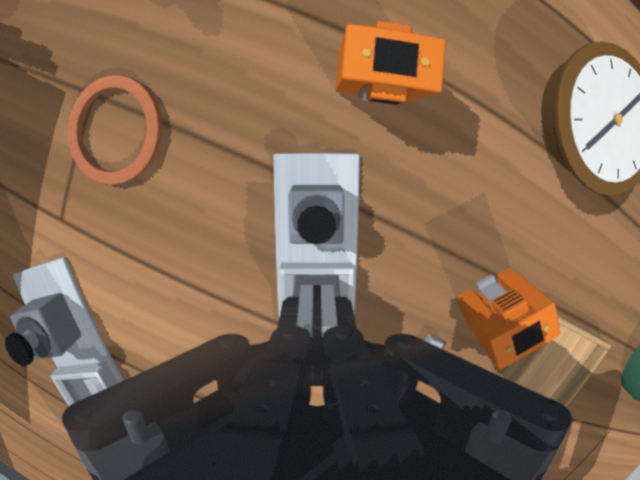

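Run:
```python
from h import *
d=np.load('w1.npz');p,M=d['p'],d['M']
print(wat(316.5,223,70,p,M))
for c in [(274,154),(359,154),(276,300),(357,300)]: print(wat(*c,6,p,M))
print(rows([542.5,179.8,72],Mdown(24.8)))
for P in [(491,157,98),(456,140,98)]: print(wproj(P,p,M))
```

```text
[544.13906572 179.69363632  70.        ]
[571.60988832 234.66186113   6.        ]
[603.86324244 165.17794714   6.        ]
[439.88008176 176.20265993   6.        ]
[474.18144319 102.29192529   6.        ]
(array([127.8,  -0.5,  -1.2]), array([-0.  ,  0.04,  0.05]))
(np.float64(314.07099544253816), np.float64(308.8058147986262))
(np.float64(315.0893101192776), np.float64(352.3834826317784))
```

>>> drive_tool --rows '[40, 0, -1, 0, 0, 0, 0, 80, -0.5, -2, 0, 0, 0, 0, 110, -0.5, -2, 0, 0, 0, 0, 122, -0.5, -2, 0, 0, 0, 0, 130, -0.5, -2, 0, 0, 0, 0, 134, -0.5, -2, 0, 0, 0, 0, 137, -0.5, -2, 0, 0, 0, 0, 137, -0.5, -2, 0, 0, 0, 0]'

```text
clock: 3.4
eef_pos: [543.7, 180.2, 63.3]
tcp_rot: [-2.136, 1.57, 1.439]
contact_force: [-0.1, -2.5, 1.8]
opening: 0.002
```

>>> drive_tool --rows '[2, 0, 0, 0, 0, 0, 0, 4, 0, 0, 0, 0, 0, 0, 5.5, 0, 0, 0, 0, 0, 0, 6.5, 0, 0, 0, 0, 0, 0, 6.5, 0, 0, 0, 0, 0, 0]'

```text
clock: 4.03
eef_pos: [544.0, 180.3, 57.7]
tcp_rot: [-2.787, 1.57, 0.788]
contact_force: [-2.6, -2.6, 12.3]
opening: -0.0
```

>>> drive_tool --rows '[1.5, 0, 0, 0, 0, 0, 0, 2.5, 0, 0, 0, 0, 0, 0, 2.5, 0, 0, 0, 0, 0, 0, 2.5, 0, 0, 0, 0, 0, 0]'

```text
clock: 4.53
eef_pos: [544.1, 180.4, 56.8]
tcp_rot: [-2.927, 1.569, 0.647]
contact_force: [-6.0, -4.1, 18.9]
opening: 0.004
```

The force of 18.9 N is past 14 N, so the plunger is at its hard stop. Next I let it up and go over the pack.

>>> drive_tool --rows '[-10, 0, 0, 0, 0, 0, 0, -30, 0, 0, 0, 0, 0, 0, -70, 0, 0, 0, 0, 0, 0, -110, 0, 0, 0, 0, 0, 50, -145, 0, 0, 0, 0, 0, 100, -145, 0, 0, 0, 0, 0, 100, -145, 0, 0, 0, 0, 0, 100]'

```text
clock: 5.4
eef_pos: [543.6, 180.3, 201.2]
tcp_rot: [-2.675, 1.57, 0.9]
contact_force: [-1.1, 0.5, 0.1]
opening: 0.845
```

Run:
```python
from h import *
import cv2
p,M=pose(); np.savez('w2.npz',p=p,M=M); f=grab_frame('wrist'); cv2.imwrite('pics/w2.png',f[:,:,::-1])
f=grab_frame('scene'); cv2.imwrite('pics/s2.png',cv2.resize(f[180:350,250:410,::-1],None,fx=3.5,fy=3.5,interpolation=cv2.INTER_CUBIC))
print(p,r.sense()['opening'])
print(rows([457,140,200],Mdown(24.8)))
```

```text
[543.55031213 180.2647234  201.22700662] 0.9892426324331823
(array([ 0.6,  0.2, 95. ]), array([0.02, 0.04, 0.03]))
```

View pics/w2.png

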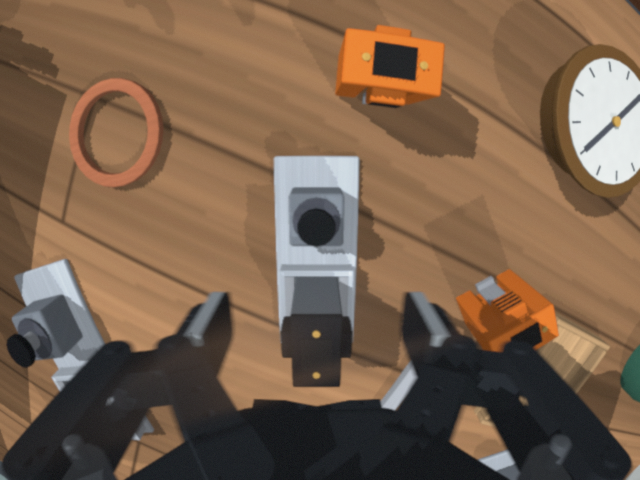

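View pics/s2.png

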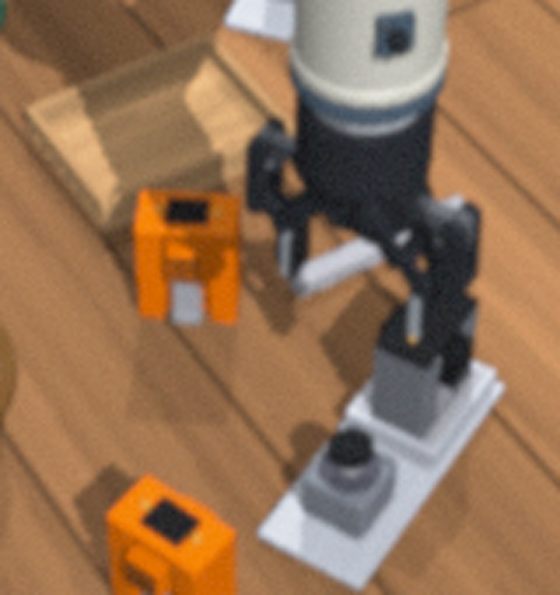

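The plunger is back up and the pack is visible in the wrist picture, with its gold contacts at (316,334) and (316,376).

Run:
```python
from h import *
d=np.load('w2.npz');p,M=d['p'],d['M']
a,b=wat(316,334,98,p,M),wat(316,376,98,p,M); print(a,b,(a+b)/2,np.linalg.norm(a-b))
print(wat(317,223,70,p,M))
```

```text
[472.94073259 147.26817749  98.        ] [435.72157997 130.03690481  98.        ] [454.33115628 138.65254115  98.        ] 41.014413080456855
[545.9701251  180.28006574  70.        ]
```

>>> drive_tool --rows '[0, 0, 50, 0, 0, 0, 100, 0.5, 0.3, 95.5, 0, 0, 0, 100, 0.5, 0.3, 95.5, 0, 0, 0, 100, 45, 0.3, 95.5, 0, 0, 0, 100, 90, 0.3, 95.5, 0, 0, 0, 100, 125, 0.3, 95.5, 0, 0, 0, 100, 145, 0.3, 95.5, 0, 0, 0, 100, 151, 0.3, 95.5, 0, 0, 0, 100, 151, 0.3, 95.5, 0, 0, 0, 100]' --newtons 60

```text
clock: 6.62
eef_pos: [456.8, 139.9, 49.3]
tcp_rot: [-0.495, 1.569, 3.08]
contact_force: [-0.5, 0.3, 0.9]
opening: 1.001
```

Run:
```python
from h import *
import cv2
p,M=pose(); np.savez('w3.npz',p=p,M=M); f=grab_frame('wrist'); cv2.imwrite('pics/w3.png',f[:,:,::-1])
print(p,r.sense()['contact_force'],rows([456.5,140,50],Mdown(24.8)))
```

```text
[456.75954944 139.91440912  49.27889899] [ 0.18192048  0.03774142 -0.51798136] (array([-0.2, -0.2,  0.5]), array([0.02, 0.01, 0.03]))
```

View pics/w3.png

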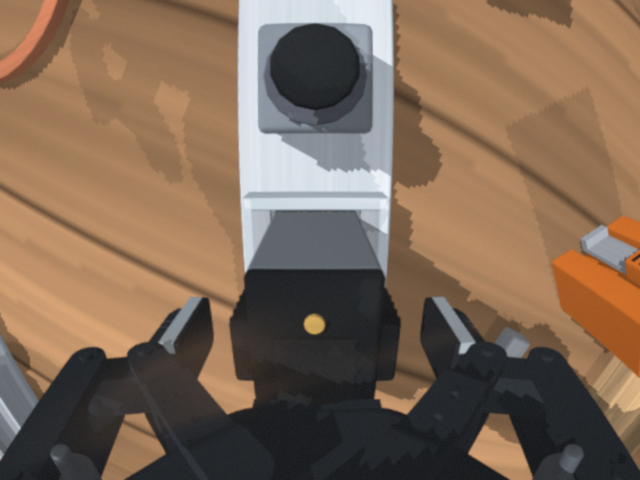

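The pads straddle the pack symmetrically: left gap 212→230, right gap 398→424. Closing now.

>>> drive_tool --rows '[0, 0, 0, 0, 0, 0, 0, 0, 0, 0, 0, 0, 0, 0, 0, 0, 0, 0, 0, 0, 0, 0, 0, 0, 0, 0, 0, 0, 0, 0, 0, 0, 0, 0, 0, 0, 0, 0, 0, 0, 0, 0]' --newtons 60

```text
clock: 7.42
eef_pos: [457.9, 140.6, 51.6]
tcp_rot: [-2.763, 1.569, 0.811]
contact_force: [-5.3, 2.4, 21.5]
opening: 0.432
```

Run:
```python
from h import *
import cv2
p,M=pose(); f=grab_frame('wrist'); cv2.imwrite('pics/w4.png',f[:,:,::-1])
print(p,r.sense()['contact_force'],r.sense()['opening'],r.sense()['wrist_torque'])
```

```text
[457.87054878 140.62230154  51.63888226] [-4.87196838  1.83813132 21.79389722] 0.43284857265418697 [0.32786131 0.96726601 0.04786016]
```

View pics/w4.png

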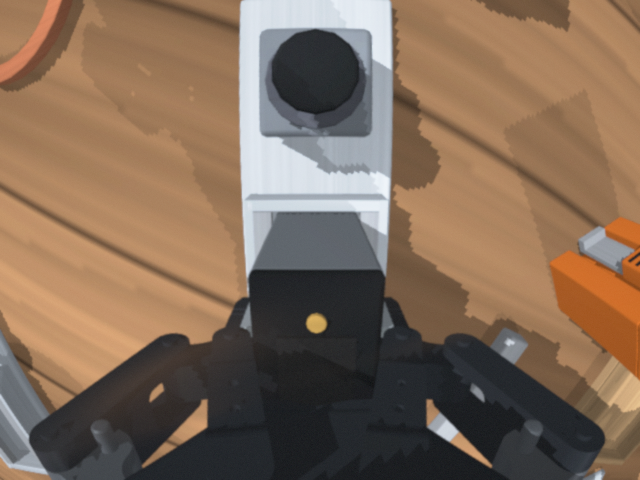

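>>> drive_tool --rows '[-4, 0, 0, 0, 0, 0, 0, -10, 0, 0, 0, 0, 0, 0, -18, 0, 0, 0, 0, 0, 0, -26, 0, 0, 0, 0, 0, 0, -34, 0, 0, 0, 0, 0, 0, -42, 0, 0, 0, 0, 0, 0, -50, 0, 0, 0, 0, 0, 0, -50, 0, 0, 0, 0, 0, 0]'

```text
clock: 8.48
eef_pos: [458.2, 140.7, 102.3]
tcp_rot: [-2.956, 1.568, 0.618]
contact_force: [-0.0, 0.3, -4.2]
opening: 0.43
```

Run:
```python
from h import *
import cv2
p,M=pose(); f=grab_frame('wrist'); cv2.imwrite('pics/w5.png',f[:,:,::-1])
f=grab_frame('scene'); cv2.imwrite('pics/s5.png',cv2.resize(f[180:350,250:410,::-1],None,fx=3.5,fy=3.5,interpolation=cv2.INTER_CUBIC))
print(p,r.sense()['contact_force'],r.sense()['opening'])
```

```text
[458.21109951 140.6592343  102.30020948] [-0.42677548 -0.72053626 -5.06720579] 0.4277623060113483
```

View pics/w5.png

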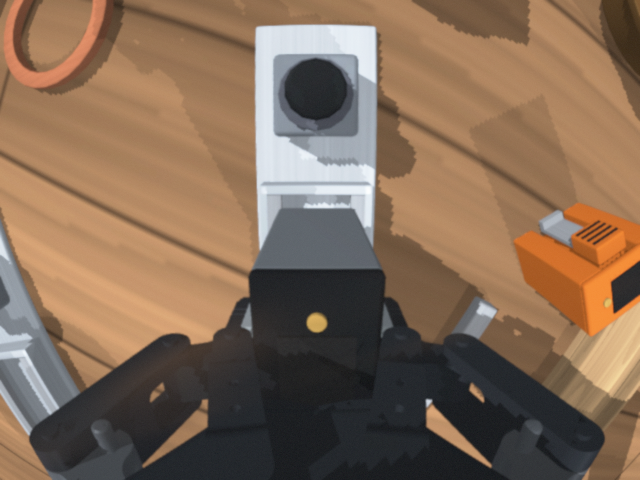

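View pics/s5.png

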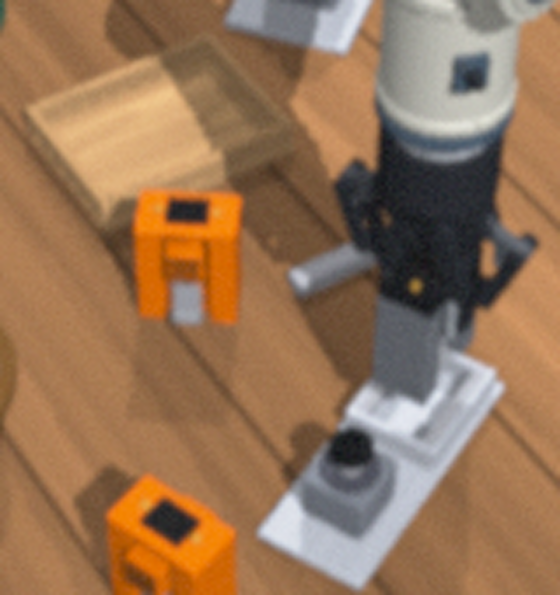

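Run:
```python
from h import *
print(rows([458,140,165],Mdown(24.8)),rows([470,-182,165],Mdown(-1)))
```

```text
(array([-63.4,   0.5,  -0.2]), array([ 0.01, -0.11,  0.04])) (array([-63.9, 297.9, 124. ]), array([25.81, -0.1 ,  0.07]))
```

>>> drive_tool --rows '[-30, 0, 0, 0, 0, 0, 0, -63, 10, 4, 0, 0, 0, 0, -64, 40, 16, 3, 0, 0, 0, -64, 80, 33, 6, 0, 0, 0, -64, 120, 50, 10, 0, 0, 0, -64, 160, 67, 14, 0, 0, 0, -64, 200, 84, 18, 0, 0, 0, -64, 240, 100, 22, 0, 0, 0, -64, 275, 115, 25.8, 0, 0, 0, -64, 298, 124, 25.8, 0, 0, 0]'

```text
clock: 9.82
eef_pos: [469.7, -183.7, 164.7]
tcp_rot: [-2.012, 1.569, 1.11]
contact_force: [0.2, 0.4, -4.7]
opening: 0.427
```

Run:
```python
from h import *
import cv2
p,M=pose(); np.savez('w6.npz',p=p,M=M); f=grab_frame('wrist'); cv2.imwrite('pics/w6.png',f[:,:,::-1])
f=grab_frame('scene'); cv2.imwrite('pics/s6.png',cv2.resize(f[130:300,220:380,::-1],None,fx=3.5,fy=3.5,interpolation=cv2.INTER_CUBIC))
print(p,r.sense()['contact_force'],r.sense()['opening'],rows([470,-182,165],Mdown(-1)),wproj([553,-182,28],p,M))
```

```text
[ 469.68778553 -183.72064373  164.67015498] [-0.78145719 -0.32195754 -4.2844678 ] 0.4284996675266595 (array([-0.3, -2.2,  0.1]), array([-0.12, -0.07,  0.06])) (np.float64(311.32769931252534), np.float64(115.50776014968159))
```

View pics/w6.png

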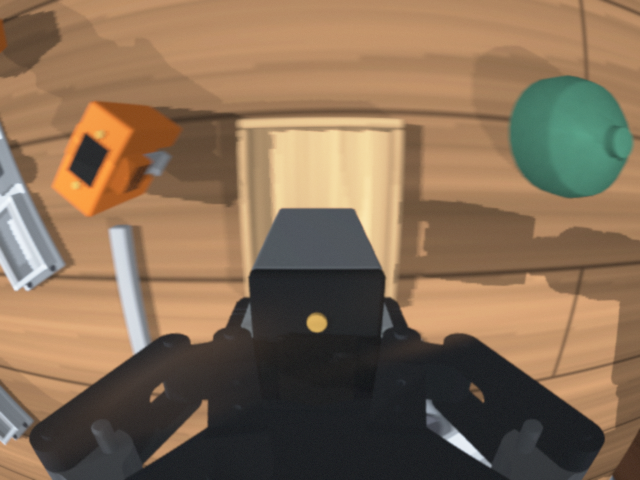

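View pics/s6.png

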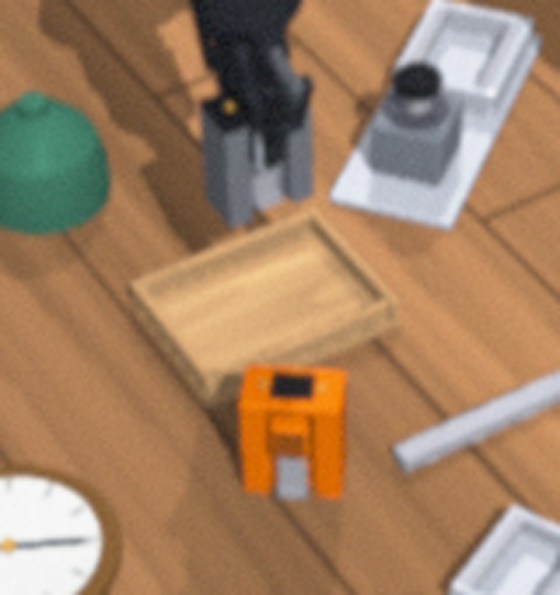

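Run:
```python
from h import *
d=np.load('w6.npz');p,M=d['p'],d['M']
a,b=wat(237,121,28,p,M),wat(406,121,28,p,M); print(a,b,(a+b)/2,np.linalg.norm(a-b))
print(wat(316.5,322,165-19-65+65+27,p,M))
```

```text
[ 551.22771253 -126.16923415   28.        ] [ 549.24236009 -253.10268029   28.        ] [ 550.23503631 -189.63595722   28.        ] 126.9489715246925
[ 465.71470639 -184.33648242  173.        ]
```

>>> drive_tool --rows '[25, 2, 0, 0, 0, 0, 0, 50, 2.5, 0, 0, 0, 0, 0, 70, 2.5, 0, 0, 0, 0, 0, 85, 2.5, 0, 0, 0, 0, 0, 95, 2.5, 0, 0, 0, 0, 0, 101, 2.5, 0, 0, 0, 0, 0, 104, 2.5, 0, 0, 0, 0, 0, 106, 2.5, 0, 0, 0, 0, 0, 106, 2.5, 0, 0, 0, 0, 0]'

```text
clock: 11.05
eef_pos: [470.3, -186.6, 58.9]
tcp_rot: [-2.633, 1.569, 0.489]
contact_force: [-0.1, -0.7, -3.3]
opening: 0.423
```

>>> drive_tool --rows '[1, 0, 0, 0, 0, 0, 0, 2, 0, 0, 0, 0, 0, 0, 3, 0, 0, 0, 0, 0, 0, 4, 0, 0, 0, 0, 0, 0, 5, 0, 0, 0, 0, 0, 0, 5, 0, 0, 0, 0, 0, 0]'

```text
clock: 11.8
eef_pos: [470.4, -186.6, 54.0]
tcp_rot: [-2.664, 1.569, 0.458]
contact_force: [0.6, 0.7, -3.8]
opening: 0.433
```

>>> drive_tool --rows '[1, 0, 0, 0, 0, 0, 0, 2, 0, 0, 0, 0, 0, 0, 2, 0, 0, 0, 0, 0, 0]'

```text
clock: 12.18
eef_pos: [470.5, -186.7, 53.7]
tcp_rot: [-2.762, 1.569, 0.36]
contact_force: [-8.4, 3.5, 23.7]
opening: 0.426
```

The pack is on the tray floor. Easing the pressure before opening.

>>> drive_tool --rows '[-0.5, 0, 0, 0, 0, 0, 0, -0.5, 0, 0, 0, 0, 0, 0]'

```text
clock: 12.42
eef_pos: [470.7, -186.7, 54.3]
tcp_rot: [-2.879, 1.568, 0.243]
contact_force: [-0.4, 0.7, -4.5]
opening: 0.428
```

>>> drive_tool --rows '[0.5, 0, 0, 0, 0, 0, 0, 0.5, 0, 0, 0, 0, 0, 45, 0.5, 0, 0, 0, 0, 0, 50, 0.5, 0, 0, 0, 0, 0, 57, 0.5, 0, 0, 0, 0, 0, 65, 0.5, 0, 0, 0, 0, 0, 75, 0.5, 0, 0, 0, 0, 0, 90, 0.5, 0, 0, 0, 0, 0, 100, 0.5, 0, 0, 0, 0, 0, 100]' --newtons 20

```text
clock: 13.55
eef_pos: [470.8, -186.8, 53.9]
tcp_rot: [-2.94, 1.568, 0.183]
contact_force: [1.2, 0.3, -0.4]
opening: 1.001
```

Run:
```python
from h import *
import cv2
p,M=pose(); np.savez('w7.npz',p=p,M=M); f=grab_frame('wrist'); cv2.imwrite('pics/w7.png',f[:,:,::-1])
print(p,r.sense()['contact_force'],r.sense()['opening'])
```

```text
[ 470.76475924 -186.76476431   53.8940535 ] [ 0.51750131  0.2726536  -0.77228718] 0.9970142131861212
```

View pics/w7.png

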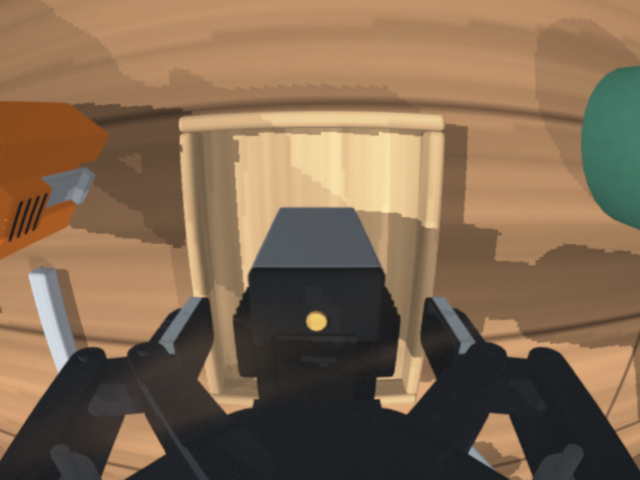

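The pack stands in the tray with its buttons sprung out, and the pads are clear at 212/424. Withdrawing upward.

>>> drive_tool --rows '[-10, 0, 0, 0, 0, 0, 100, -30, 0, 0, 0, 0, 0, 100, -60, 0, 0, 0, 0, 0, 100, -110, 0, 0, 0, 0, 0, 100, -160, 0, 0, 0, 0, 0, 100, -190, 0, 40, 0, 0, 0, 100, -190, 0, 90, 0, 0, 0, 100, -190, 0, 90, 0, 0, 0, 100, -190, 0, 90, 0, 0, 0, 100]'

```text
clock: 14.72
eef_pos: [380.8, -185.3, 244.4]
tcp_rot: [3.128, 1.566, -0.034]
contact_force: [-0.2, 0.7, -0.1]
opening: 0.999
```

Run:
```python
from h import *
import cv2
p,M=pose(); np.savez('w8.npz',p=p,M=M); f=grab_frame('wrist'); cv2.imwrite('pics/w8.png',f[:,:,::-1])
f=grab_frame('scene'); cv2.imwrite('pics/s8.png',cv2.resize(f[130:350,220:420,::-1],None,fx=2.7,fy=2.7,interpolation=cv2.INTER_CUBIC))
print(p,r.sense()['contact_force'],r.sense()['opening'])
```

```text
[ 380.76569261 -185.34256981  244.37135207] [ 0.8003555  -0.14687622  0.3342435 ] 0.9990211225967227
```

View pics/w8.png

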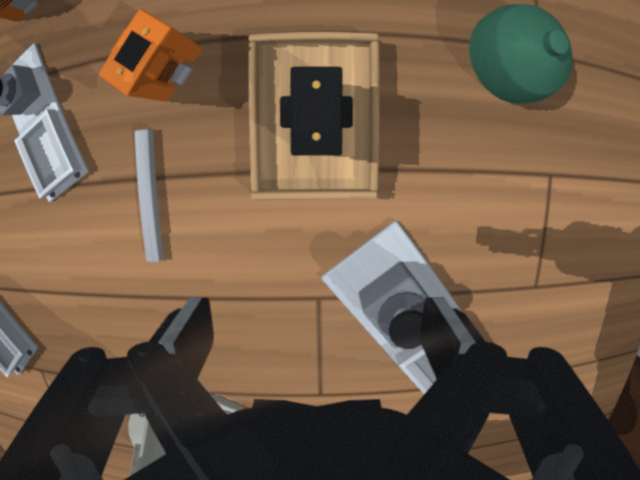

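View pics/s8.png

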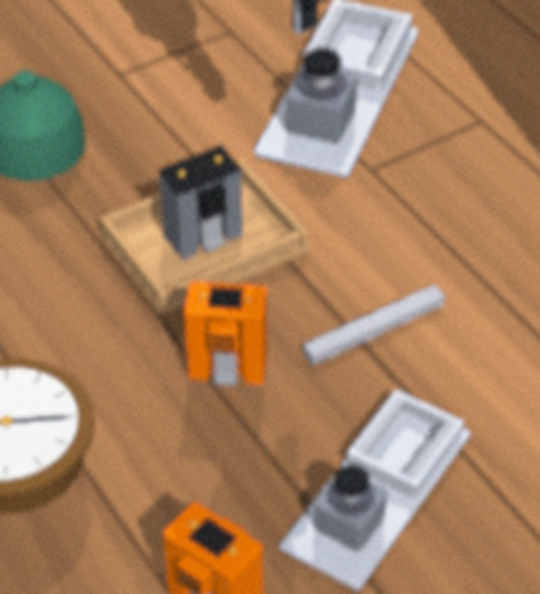

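The pack stands upright in the tray (wrist picture (316,110)) and its buttons are out. The plunger is up, the dock is empty, the bystanders haven't moved and the arm is clear of everything.

```bash
python3 -c "
from rig import sign_off
print(sign_off())"
```

```text
the job is handed in; nothing more can be done
None
```

The job is done and handed in at about 15 s of the 48 s; `sign_off` gave no verdict.

- **Plunger:** I pushed it to the hard second stop, with 18.9 N at the wrist and the TCP at z = 56.8 mm. It came back up with the pack still docked.
- **Pack:** I squeezed both buttons at 60 N, lifted the pack clear and stood it in the pine tray. The peak wrist force while setting it down was about 24 N, so roughly 28 N on the tray against the 60 N limit. I eased off before opening the gripper.
- **Last checks:** The final wrist and scene pictures show:
  - The pack is upright near the tray's centre with its buttons out.
  - The plunger is up.
  - The bowl, cap and bar look unmoved by eye.
  - The gripper is clear at z = 244 mm with no contact force.
- **Disagreements and gaps:** My two camera estimates of the tray centre differed by about 8 mm in y. I used the wrist picture to settle it, and the pack sits well inside the tolerance either way. The copper ring was outside the last pictures, but no move came near it.

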